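# Pull the sprung retaining clip off a drive shaft with the hooked pick

## Robot

A 6-joint arm with a two-finger parallel gripper is mounted at the origin on the work surface. World frame = base frame: x ahead of the robot, y to its left, z up, the work surface at z = 0. Lengths are in m, angles in rad, forces in N, time in s.
With the tool pointing down it reaches from about 0.375 to 0.9 m from the base axis. Payload 3.1 kg.
Tool frame: the origin (TCP) lies at the very end of the fingers, on their centre line; the grasp point (between the pads) lies r.grasp_offset behind it (r.grasp_offset is the distance from the TCP to the grasp point, in m); z points along the fingers, y is the line along which they close (so a half turn about z gives the same grasp; the last joint's range is limited). The gripper opens to 85 mm and grips with 20 to 120 N. Pads are 22 mm wide; open, the fingers measure 114 mm over their backs; the gripper's body (76 mm by 85 mm) begins 54 mm behind the grasp point. The pads swing forward as they close: fully open they stand 13 mm farther back than shut.
Start: joints at [-1.29, 0.527, 1.433, -0, 1.181, -0.178], TCP at [0.277, -0.56, 0.231] pointing down, gripper open.
Joint ranges: [-3.08, 3.08], [-0.75, 2.2], [0.22, 2.44], [-1.43, 4.57], [0, 2.65], [-2.85, 2.85]. Speed limits (rad/s): [2.79, 2.79, 3.14, 3.14, 3.14, 3.14].

## Interface

Orientations are given as a unit quaternion [w, x, y, z].
In Python, from bench import r, optics, nets gives the robot as it stands.
- The arm moves only by the shell command python3 -m jog 'ROWS' [FORCE]. ROWS is JSON, a list of rows, each a list of 7 numbers: the turn, a rotation vector about the tool's x, y, z each as a share of 180 degrees, from -1 to 1, then the shift along the tool's x, y, z each as a share of 0.4 m, from -1 to 1, then the gripper command: -1 is fully open, 1 is shut, values between are in proportion. A call has 1 to 10 rows; each row is the pose to reach, as a shift and turn from the pose commanded when the call began, along the tool's axes at that moment, turning the shorter way round; what a row does not reach only later rows make up. A row lasts 1/8 s, in which the tool goes at most 62.5 mm and 10.7 degrees, less where a joint would pass 70% of its speed; a pose out of reach is approached as far as the arm can. A call with a number of a shift or a turn outside -1 to 1 is refused whole. A call with a gripper value outside its range is refused whole. The fingers move at their own pace and stop on an object; FORCE is the grip in N (left out, the last holds). Time passes only in rows, so rows that repeat a pose let the fingers close. It gives the time, the measured TCP pose, the force, the opening and the grip force at its end, in the units of the state.
- r.sense(): the state, without advancing time (a new reading comes with each control period).
- optics.get_image(name): name is "scene" or "side" or "wrist"; returns a dict with "color" (480x640x3 uint8, red, green, blue), "intrinsics" (3x3 intrinsics, pixels), "R" (3x3) and "t" (3): a world point X has camera coordinates R X + t. Camera axes: x right, y down, z forward; pixel columns grow to the right and rows downward; lengths in m; the calibration is good to about 2 mm. A picture is of the moment at which its call begins. There is no depth.
- r.close_job(): hands the job in; it is judged then, once.
Trained networks look in the newest picture that a camera, given by its name, has taken for a name from the list of things; names that differ only in an ending like _2 or _b are one class to them, and where a whole thing is asked for, a point or a joint stands for the part that bears it (a point fixed in the world has none). Each returns a list of dicts, best first, with "p" (0 to 1); they miss things now and then, are a little off and sometimes report something else, mostly with a low value. They report only what shows in the picture. A call takes as long as a camera call. They do not tell look-alikes from the thing itself.
- nets.recognise(label, camera): "at" ([x, y, z] in m, in the coordinates of the camera as it stood for that picture, good to about 4 mm: the middle of the surface that is visible of it).
- nets.place_of(label, camera): "at" ([x, y, z] in m, in the coordinates of the camera as it stood for that picture, good to about 4 mm: a listed point, or the origin of a listed thing).
The state is a dict: "time_s": time; "joint_pos": joint angles; "joint_vel": joint speeds; "tau": joint torques, N m; "ee_pos": TCP position; "ee_rot": TCP orientation; "contact_force": force on the tool from outside, world axes, zero at the start; "ft_torque": the same for the moment, N m; "gripper_width": opening from 0.0 (shut) to 1.0 (fully open); "grasp_force": force on a finger pad.
Only numpy, scipy, OpenCV 4.12 (cv2) and the standard library are available. Lean on these libraries where they do the work, as an engineer would, in place of code of your own. Each camera call takes 0.05 s, during which the arm holds its last target. There are 200 camera calls.

## Task

Take the sprung steel retaining clip off the output shaft of the bench drive. Lift the red-handled hooked pick out of the tool rack, find the slot in the shaft end by feel, slide the hook along it under the back of the clip, and pry the clip straight up out of its groove, without touching the clip with the fingers and pressing only lightly on the shaft and pulley, so that the clip stays caught on the hook and never falls on the bench. Leave the clip in the steel parts dish, hang the pick back in any free slot of the rack, and leave the other tools and things where they are.

Things in the scene. Friction and masses are not known exactly. Their poses are not given: they have to be found in the camera images.
- drive: Fixed bench drive: 150 x 110 mm base, grey gearbox (top 108 mm), black motor behind. Origin on the table, z up, +x along the level output shaft to its free end, axis 75 mm above the table. Along x: gearbox face 35 mm, toothed pulley (57 mm diameter) 43-61, its bright hub (36 mm) 61-73, groove (20 mm) 73-77.5, shaft end (25 mm) 77.5-86.5, then free space. Shaft and pulley turn together, stiffly (0.1 N m).
- shaft_top (a point): Point 12.5 mm straight above the shaft axis in the middle of the shaft end's length (drive x 82 mm), fixed to the drive. One square-edged slot 5 mm wide, its floor 10 mm from the axis, open outwards, runs along shaft end and hub to x 61 mm. It is the only way in under the clip. The shaft stops at any angle: the slot's middle is up to 5 mm to either side of this point; find it by eye or feel.
- seat (a point): Middle of the groove, on the shaft axis (x 75.25, z 75 mm in the drive's frame): the seated clip's centre.
- clip: Brass-coloured sprung clip in the groove: open ring, outside diameter 42, inside 33, 3 mm thick, 28 g. Origin: ring centre; x the ring's axis, parallel to the drive's x; z from the centre to its closed back (up when seated), mouth towards -z. Two fixed prongs sit on the groove 57 degrees either side of the top, two sprung arms grip it 40 degrees below level; their tips leave a 12 mm mouth.
- clip_window (a point): Under the clip's back: point 13 mm from the ring centre towards the back, mid-thickness. The seated clip leaves only 3.5 mm free over the shaft, but 6 mm over the slot's floor. Pulled straight up here the arms spread and the clip snaps off after rising some 5 to 9 mm, at some 8 to 18 N, and jumps a little: follow it up at once to keep it on the hook.
- pick: Hooked pick hanging upright in a rack slot, 60 g: red handle 16 x 16 mm, 68 mm long, over a black 22 x 26 x 4 mm guard, steel shank 4.4 mm thick, and at its lower end a 3 x 3 mm foot square to the shank, its last 3 mm turned up by 1.75 mm. Origin: on the shank axis at the level of the foot's axis; z up the shank, +x along the foot to its tip at 21.5 mm. Guard's underside at z 68 mm, handle z 72 to 140 mm.
- pick_grip (a point): Middle of the pick's handle, on the shank axis 106 mm above the foot's axis: a good place to grip, across any two flat sides.
- pick_tip (a point): Tip of the pick's foot, 21.5 mm from the shank axis.
- rack: Fixed aluminium tool rack, 90 x 210 mm; comb-shaped top plate, its top at 95 mm. Origin on the table under the middle, z up; open front to -x, back wall at x 33 mm. Slots 12 mm wide at y -58, 0 and 58 mm, from x -32 to 12 mm. A tool hangs at x 0 with its guard on the plate; the pick's foot points to the rack's -x, pick origin 27 mm above the table.
- dish: Round steel parts dish, held fast by its magnet: rim 130 mm across, 28 mm high, flat floor 4 mm thick and 100 mm across. Origin: on the table under its centre, z up.
- scriber: Straight scriber with a yellow handle hanging in the rack, a bystander: same handle, guard and length as the pick but without a foot. Origin at its lower tip, z up.
- driver: Nut driver with a green handle hanging in the rack, a bystander: same handle and guard as the pick. Origin at its lower tip, z up.
- board: Green circuit board with metal shield cans, 110 x 80 x 17 mm, a bystander lying beyond the left-hand work place. Origin under its centre.
- meter: Yellow hand multimeter, 160 x 80 x 40 mm, a bystander lying beyond the right-hand work place. Origin under its centre.
- spool: Blue solder spool, 62 mm diameter, 42 mm high, a bystander standing at the far side, left of the middle. Origin under its centre.
- flux: Small amber bottle with a white cap, 44 mm diameter, 85 mm high, a bystander standing between the drive and the robot. Origin under its centre.
- adapter: Small steel and brass connector, 18 mm diameter, 24 mm high, a bystander standing at the far side, right of the middle. Origin under its centre.
Not all that is in view belongs to the job. Leave any blue look-alike of the pick alone.

How it is judged:
On the way, in this order (a step that is already met when the one before it is completed fails the run):
1. the hook is in under the back of the clip and pulls on it (more than 3 N) while the clip still sits in its groove (contact force between pick and clip above 3 N and z of clip in the frame of drive below 0.081 m and z of pick in the frame of drive below 0.0965 m and x of pick in the frame of drive below 0.0945 m), for 0.05 s.
2. the clip is off the shaft, at least 35 mm from its seat, and hangs on the pick without touching the drive (contact force between pick and clip above 0.05 N and contact force between clip and drive below 0.05 N and distance between clip and seat above 0.035 m), for 0.2 s.
3. the clip lies in the dish and the hook is away from it (horizontal distance between clip and dish below 0.055 m and height (world z) of clip below 0.035 m and contact force between clip and dish above 0.05 N and contact force between pick and clip below 0.02 N and distance between pick_tip and clip above 0.05 m), for 0.2 s.
At the end, for the whole second after the job is handed in: The clip rests in the dish (centre within 55 mm of its axis, below 35 mm); the pick hangs still and upright (0.12 rad) in a rack slot, guard on the plate: origin 24 to 30 mm above the table, shank from 24 mm in front to 14 mm behind the rack middle; robot touching nothing (horizontal distance between clip and dish below 0.055 m and height (world z) of clip below 0.035 m and linear speed of each of clip, pick below 0.02 m/s and z of pick in the frame of rack between 0.024 and 0.03 m and x of pick in the frame of rack between -0.024 and 0.014 m and angle between pick's own z axis and vertical below 0.12 rad).
It fails at once if the robot's fingers or arm touch the clip (contact force between any of the fingers, the arm and clip above 0.3 N).
It fails at once if the pick or the robot presses on the drive (shaft, hub, pulley or housing) with more than 12 N (contact force between any of pick, the fingers, the arm and drive above 12 N).
It fails at once if the pick pulls or pushes on the clip with more than 30 N (contact force between pick and clip above 30 N).
It fails at once if the clip falls on the bench (it is below 30 mm and more than 75 mm from the dish axis) (height (world z) of clip below 0.03 m and horizontal distance between clip and dish above 0.075 m).
It fails at once if another tool or thing is moved by more than 20 mm (distance of any of scriber, driver, board, meter, spool, flux, adapter from where it was at the start of the episode above 0.02 m).
It also fails if it takes over 72 s, if anything falls off the work surface, if the arm or the gripper's body presses on something with over 40 N, if the wrist force passes 120 N, or if a joint passes its speed limit or range.

## Working session

There is one attempt and no reset: what is moved stays moved. The work goes in short steps, Python scripts to look and compute and a shell command to move; the robot and the scene stay as the last step left them, time stands still between calls to the robot, and variables do not carry over. Pictures are saved under pics/ and viewed, at most 10 in all, crops included, and the job is handed in when it is done.

```bash
mkdir -p pics
cat > h.py <<'E'
import numpy as np, cv2
from bench import r, optics, nets
from scipy.spatial.transform import Rotation as Ro
def world(cam, label, fn='place_of', im=None, n=3):
    im = im or optics.get_image(cam)
    out=[]
    for d in getattr(nets,fn)(label,cam)[:n]:
        a=np.array(d['at']); K=im['intrinsics']; p=K@a
        out.append((round(d['p'],2), np.round(im['R'].T@(a-im['t']),4).tolist(), np.round(p[:2]/p[2]).tolist()))
    return out
def shot(cam,name,box=None,scale=1):
    im=optics.get_image(cam); c=im['color'][:,:,::-1]
    if box: c=c[box[1]:box[3],box[0]:box[2]]
    if scale!=1: c=cv2.resize(c,None,fx=scale,fy=scale,interpolation=cv2.INTER_CUBIC)
    cv2.imwrite('pics/'+name,c); return im
def proj(im,X):
    p=im['intrinsics']@(im['R']@np.array(X)+im['t']); return p[:2]/p[2]
def tool():
    s=r.sense(); w,x,y,z=s['ee_rot']; return np.array(s['ee_pos']), Ro.from_quat([x,y,z,w]), s
E
python3 - <<'E'
from h import *
p,R,s=tool(); print(p,R.as_matrix().round(3).tolist(),r.grasp_offset,s['contact_force'],s['gripper_width'])
for c in ('scene','side'):
    im=shot(c,c+'0.png'); print(c,'campos',(-im['R'].T@im['t']).round(3))
    for l in ('drive','shaft_top','seat','clip','pick','pick_grip','pick_tip','rack','dish','scriber','driver','flux','spool','adapter','board','meter'):
        print(l,world(c,l,im=im,n=2))
E
```

```text
[ 0.27659778 -0.55965691  0.23031955] [[0.897, 0.443, -0.001], [0.443, -0.897, 0.002], [0.0, -0.002, -1.0]] 0.0187 [ 0.37259184  0.11551015 -0.00437742] 1.0004563655454717
scene campos [1.446 0.256 1.378]
drive [(0.75, [0.5699, 0.0367, 0.0016], [303.0, 274.0])]
shaft_top [(0.58, [0.6562, 0.0301, 0.0884], [292.0, 284.0])]
seat [(0.98, [0.6495, 0.032, 0.0757], [294.0, 284.0])]
clip [(0.41, [0.6487, 0.0275, 0.0709], [292.0, 285.0])]
pick [(0.81, [0.7049, 0.5343, 0.0188], [494.0, 346.0]), (0.66, [0.2463, 0.3633, 0.0186], [435.0, 195.0])]
pick_grip [(0.6, [0.6205, 0.4783, 0.0132], [471.0, 314.0]), (0.59, [0.2183, 0.2543, 0.0108], [399.0, 185.0])]
pick_tip [(0.73, [0.714, 0.5157, 0.019], [486.0, 348.0]), (0.72, [0.263, 0.3581, 0.0126], [433.0, 200.0])]
rack [(0.73, [0.4396, 0.3385, -0.0005], [421.0, 251.0])]
dish [(0.79, [0.4219, -0.31, -0.0025], [194.0, 215.0])]
scriber [(0.73, [0.4202, 0.3956, 0.0274], [444.0, 242.0])]
driver [(0.52, [0.4586, 0.2825, 0.0232], [400.0, 249.0]), (0.33, [0.6463, 0.0311, 0.0791], [294.0, 282.0])]
flux [(0.53, [0.3728, 0.0177, 0.0021], [310.0, 216.0]), (0.31, 
[... 775 characters left out ...]
.0, 406.0]), (0.58, [0.7069, 0.5332, 0.0179], [116.0, 342.0])]
pick_grip [(0.7, [0.6519, 0.0276, 0.0763], [290.0, 232.0]), (0.66, [0.6191, 0.4809, 0.0131], [161.0, 349.0])]
pick_tip [(0.86, [0.2625, 0.3538, 0.0194], [326.0, 397.0]), (0.63, [0.7145, 0.5179, 0.0181], [120.0, 336.0])]
rack [(0.61, [0.435, 0.338, 0.0038], [269.0, 356.0])]
dish []
scriber []
driver [(0.37, [0.5749, 0.0348, 0.0039], [310.0, 266.0])]
flux [(0.66, [0.3706, 0.0163, 0.003], [377.0, 296.0])]
spool [(0.8, [0.7419, 0.1497, -0.002], [235.0, 263.0])]
adapter []
board [(0.89, [0.6767, 0.3422, 0.0022], [195.0, 309.0])]
meter [(0.75, [0.6793, -0.3412, 0.0019], [360.0, 201.0]), (0.67, [0.6613, 0.0225, 0.0893], [288.0, 226.0])]
```

View pics/scene0.png

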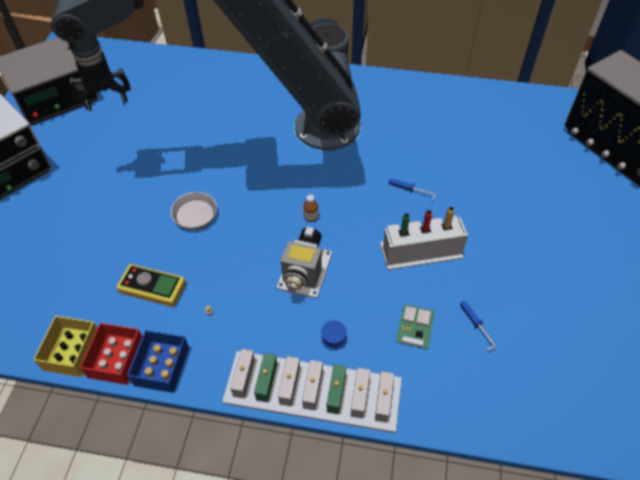

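View pics/side0.png

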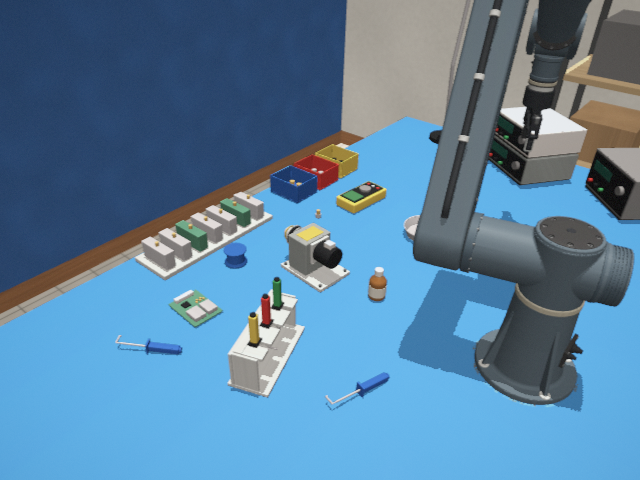

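Several candidates: the red-handled tool in the middle rack slot (scene 427,221; side 266,310) is the pick. The blue-handled tools at scene (411,188) and (478,325) are look-alikes lying on the bench. Green and yellow are the driver and the scriber. All three slots are used, so the pick has to go back in the middle one. Next I confirm with a crop and plan the move to a viewpoint over the drive.

```bash
cat >> h.py <<'E'
def down(yaw):
    c,s=np.cos(np.radians(yaw)),np.sin(np.radians(yaw))
    return Ro.from_matrix(np.array([[-s,c,0],[c,s,0],[0,0,-1]]))
def row(target,yaw,base=None):
    p,R,_=tool()
    rv=(R.inv()*down(yaw)).as_rotvec()/np.pi
    sh=R.inv().apply(np.array(target)-p)/0.4
    print('ROW',np.round(rv,4).tolist(),np.round(sh,4).tolist())
E
python3 - <<'E'
from h import *
shot('side','side_rack.png',(215,260,315,400),4)
row([0.66,0.03,0.32],-5)
E
```

```text
ROW [-0.0, -0.0, -0.3262] [1.5124, -0.899, -0.2216]
```

View pics/side_rack.png

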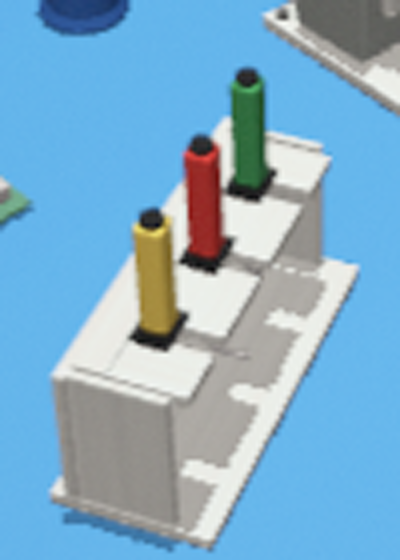

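The crop shows the red handle in the middle slot, with its hook at crop pixel (240,355) pointing to the open front. The back wall is level with the plate. I move on over the drive.

```bash
python3 -m jog '[[0,0,-0.06,0.15,-0.09,-0.08,-0.2],[0,0,-0.11,0.3,-0.18,-0.15,-0.2],[0,0,-0.16,0.45,-0.27,-0.2,-0.2],[0,0,-0.2,0.6,-0.36,-0.22,-0.2],[0,0,-0.25,0.75,-0.45,-0.22,-0.2],[0,0,-0.29,0.87,-0.52,-0.22,-0.2],[0,0,-0.326,1,-0.6,-0.22,-0.2],[0,0,-0.326,1,-0.6,-0.22,-0.2]]'
python3 -c "
from h import *
row([0.69,0.03,0.32],-5)"
```

```text
time_s: 2.75
ee_pos: [0.5302, -0.1655, 0.3196]
ee_rot: [0.0, 0.737, 0.676, 0.0]
contact_force: [0.3, -0.5, 0.3]
gripper_width: 0.597
grasp_force: 0.0
ROW [0.0002, -0.0, 0.0006] [0.521, 0.3563, -0.0006]
```

```bash
python3 -m jog '[[0,0,0,0.13,0.09,0,-0.2],[0,0,0,0.26,0.18,0,-0.2],[0,0,0,0.39,0.27,0,-0.2],[0,0,0,0.52,0.36,0,-0.2],[0,0,0,0.52,0.36,0,-0.2]]'
python3 - <<'E'
from h import *
im=shot('wrist','w_drive.png'); print((-im['R'].T@im['t']).round(3), im['R'].round(2).tolist())
for k in range(2):
  im=optics.get_image('wrist')
  for l in ('drive','shaft_top','seat','clip','clip_window'): print(l,world('wrist',l,im=im,n=2))
row([0.4375,0.338,0.30],18.6)
E
```

```text
time_s: 3.38
ee_pos: [0.6926, 0.0306, 0.3183]
ee_rot: [-0.0, 0.736, 0.677, 0.0]
contact_force: [-0.4, -0.4, -0.3]
gripper_width: 0.599
grasp_force: 0.0
[0.697 0.099 0.462] [[1.0, -0.08, -0.0], [-0.08, -0.96, 0.27], [-0.02, -0.27, -0.96]]
drive [(0.67, [0.5754, 0.0315, -0.0003], [233.0, 196.0])]
shaft_top [(0.92, [0.6619, 0.0265, 0.09], [295.0, 208.0])]
seat []
clip [(0.57, [0.6513, 0.0219, 0.0733], [287.0, 210.0])]
clip_window [(0.47, [0.6476, 0.0255, 0.09], [282.0, 210.0])]
drive [(0.85, [0.5727, 0.0269, 0.0006], [232.0, 198.0]), (0.46, [0.6529, 0.0229, 0.0748], [289.0, 206.0])]
shaft_top [(0.63, [0.6594, 0.0254, 0.0906], [294.0, 206.0])]
seat [(0.75, [0.6467, 0.0271, 0.0794], [282.0, 204.0]), (0.56, [0.5734, 0.0285, -0.0002], [233.0, 196.0])]
clip [(0.52, [0.6505, 0.0221, 0.0742], [287.0, 207.0])]
clip_window [(0.73, [0.6499, 0.0234, 0.0905], [285.0, 209.0])]
ROW [0.0001, 0.0, -0.1315] [0.7207, -0.6995, 0.0487]
```

View pics/w_drive.png

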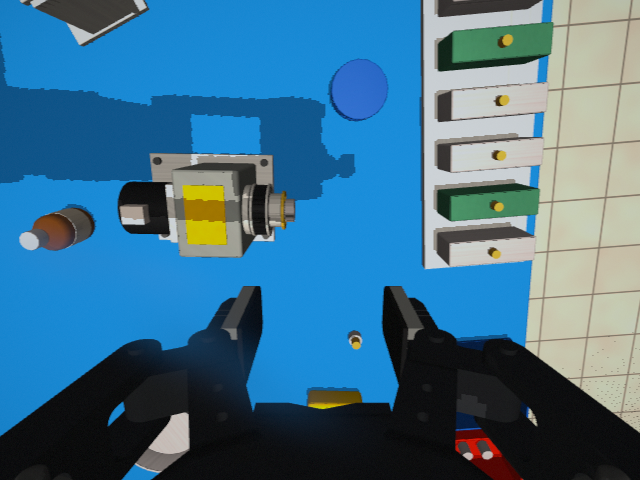

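The picture shows the drive with its shaft tip near (294,207), the clip as a gold line near (284,208), and the base edge level in the image. The drive's yaw is therefore about -5°. I enlarge it for yaw and slot.

Run:
```python
import cv2
c=cv2.imread('pics/w_drive.png')[140:270,140:305]
cv2.imwrite('pics/w_drive_c.png',cv2.resize(c,None,fx=4.6,fy=4.6,interpolation=cv2.INTER_CUBIC))
```

```text
(no output)
```

View pics/w_drive_c.png

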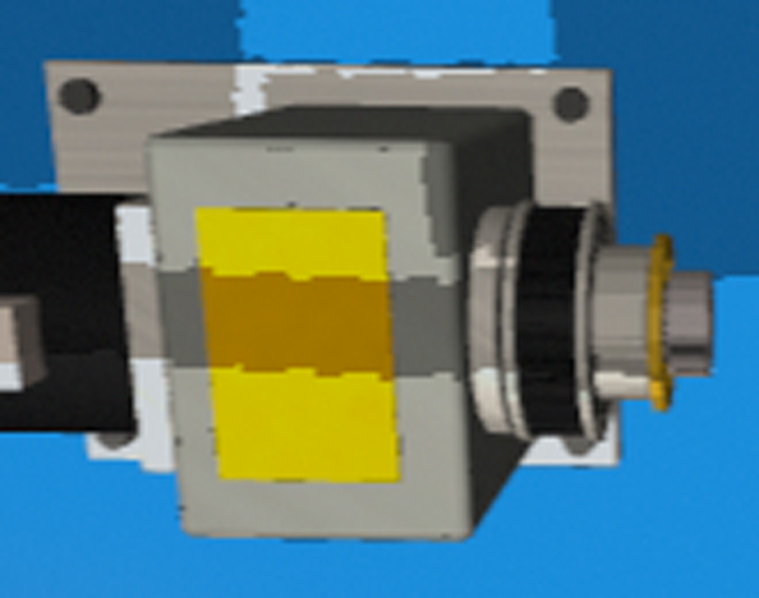

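```bash
python3 -m jog '[[0,0,-0.02,0.12,-0.12,0,-0.2],[0,0,-0.05,0.24,-0.23,0,-0.2],[0,0,-0.08,0.36,-0.35,0,-0.2],[0,0,-0.1,0.48,-0.47,0,-0.2],[0,0,-0.13,0.6,-0.58,0.05,-0.2],[0,0,-0.13,0.72,-0.7,0.05,-0.2],[0,0,-0.13,0.72,-0.7,0.05,-0.2]]'
python3 - <<'E'
from h import *
im=shot('wrist','w_rack.png')
for k in range(3):
  im=optics.get_image('wrist')
  for l in ('rack','pick','pick_grip','scriber','driver'): print(l,world('wrist',l,im=im,n=1))
E
```

```text
time_s: 4.9
ee_pos: [0.4345, 0.34, 0.2992]
ee_rot: [-0.0, 0.584, 0.812, -0.0]
contact_force: [-0.9, -0.2, 0.2]
gripper_width: 0.605
grasp_force: 0.0
rack [(0.58, [0.4322, 0.3328, 0.0007], [321.0, 201.0])]
pick [(0.87, [0.438, 0.3339, 0.029], [326.0, 206.0])]
pick_grip [(0.83, [0.2132, 0.2582, 0.0146], [129.0, 204.0])]
scriber [(0.87, [0.4167, 0.3894, 0.0286], [324.0, 154.0])]
driver [(0.95, [0.4567, 0.2848, 0.0279], [327.0, 249.0])]
rack [(0.63, [0.433, 0.3345, -0.0001], [318.0, 194.0])]
pick [(0.98, [0.2452, 0.3555, 0.0204], [165.0, 127.0])]
pick_grip [(0.77, [0.4344, 0.337, 0.1348], [319.0, 217.0])]
scriber [(0.91, [0.4176, 0.3856, 0.03], [319.0, 151.0])]
driver [(0.63, [0.457, 0.2814, 0.025], [323.0, 245.0])]
rack [(0.92, [0.4332, 0.3345, -0.0011], [319.0, 195.0])]
pick [(0.95, [0.2436, 0.3568, 0.0181], [165.0, 126.0])]
pick_grip [(0.9, [0.6211, 0.4707, 0.0105], [511.0, 136.0])]
scriber [(0.75, [0.4157, 0.3867, 0.0281], [318.0, 150.0])]
driver [(0.93, [0.4583, 0.2797, 0.0277], [324.0, 248.0])]
```

View pics/w_rack.png

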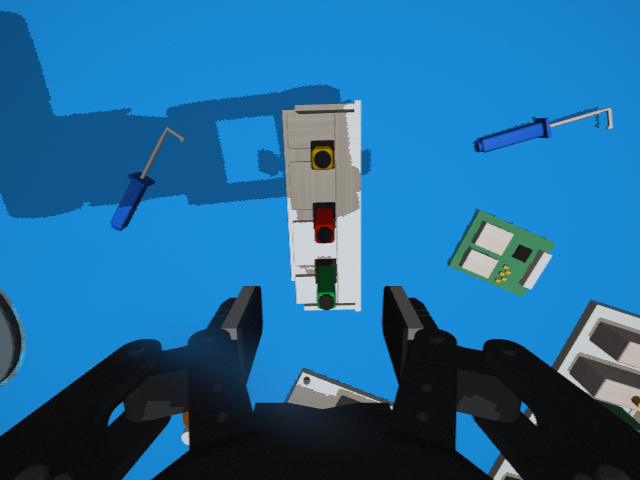

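Run:
```python
from h import *
from scipy.optimize import least_squares
obs=[]
win={'scene':(405,195,445,240),'side':(250,285,285,335),'wrist':(295,190,350,262)}
for c,b in win.items():
    im=optics.get_image(c); a=im['color'][b[1]:b[3],b[0]:b[2]].astype(int)
    m=(a[...,0]>90)&(a[...,0]>2*a[...,1])&(a[...,0]>2*a[...,2])
    if c=='wrist': m=(a[...,0]>50)&(a[...,0]>2*a[...,1])&(a[...,0]>2*a[...,2])
    v,u=np.nonzero(m); print(c,m.sum(),u.min()+b[0],u.max()+b[0],v.min()+b[1],v.max()+b[1])
    o=(u.min()+b[0],u.max()+b[0],v.min()+b[1],v.max()+b[1])
    obs.append((im,o))
def corners(x,y,yaw):
    c,s=np.cos(yaw),np.sin(yaw)
    return [[x+c*i-s*j,y+s*i+c*j,z] for i in(-.008,.008) for j in(-.008,.008) for z in(.099,.167)]
def f(p):
    e=[]
    for im,o in obs:
        q=np.array([proj(im,X) for X in corners(p[0],p[1],np.radians(20))])
        e+=[q[:,0].min()-o[0],q[:,0].max()-o[1]-1,q[:,1].min()-o[2],q[:,1].max()-o[3]-1]
    return e
s=least_squares(f,[.437,.335],loss='soft_l1'); print(s.x,np.round(s.fun,1) if False else np.round(f(s.x),1))
row([s.x[0],s.x[1],0.118],20)
```

```text
scene 9 427 430 214 222
side 198 262 270 296 323
wrist 418 312 331 206 239
[0.43708628 0.33485083] [-6.9  0.1 -5.1  8.1 -1.4  1.4 -2.4  1.5 -0.4  0.4 -1.6  0.5]
ROW [0.0, -0.0, -0.009] [-0.0076, -0.0027, 0.4533]
```

```bash
python3 -m jog '[[0,0,-0.009,-0.008,-0.003,0.13,-0.2],[0,0,-0.009,-0.008,-0.003,0.25,-0.2],[0,0,-0.009,-0.008,-0.003,0.38,-0.2],[0,0,-0.009,-0.008,-0.003,0.46,-0.2],[0,0,-0.009,-0.008,-0.003,0.46,-0.2],[0,0,-0.009,-0.008,-0.003,0.46,1],[0,0,-0.009,-0.008,-0.003,0.46,1],[0,0,-0.009,-0.008,-0.003,0.46,1],[0,0,-0.009,-0.008,-0.003,0.46,1],[0,0,-0.009,-0.008,-0.003,0.46,1]]' 110
python3 -m jog '[[0,0,0,0,0,0,1],[0,0,0,0,0,0,1],[0,0,0,0,0,-0.02,1],[0,0,0,0,0,-0.02,1]]'
```

```text
time_s: 7.25
ee_pos: [0.4383, 0.3353, 0.1173]
ee_rot: [0.001, 0.574, 0.819, 0.002]
contact_force: [0.1, 0.5, 7.0]
gripper_width: 0.17
grasp_force: 107.1
time_s: 7.75
ee_pos: [0.4375, 0.3348, 0.1242]
ee_rot: [0.0, 0.574, 0.819, 0.001]
contact_force: [-0.2, 0.9, -0.4]
gripper_width: 0.176
grasp_force: 107.1
```

```bash
python3 -m jog '[[0,0,0,0,0,-0.1,1],[0,0,0,0,0,-0.2,1],[0,0,0,0,0,-0.3,1],[0,0,0,0,0,-0.36,1],[0,0,0,0,0,-0.36,1]]'
python3 - <<'E'
from h import *
row([0.72,0.022,0.26],-5.2)
E
```

```text
time_s: 8.38
ee_pos: [0.438, 0.3351, 0.2691]
ee_rot: [0.001, 0.574, 0.819, 0.002]
contact_force: [0.0, -0.7, -1.3]
gripper_width: 0.167
grasp_force: 107.2
ROW [0.0014, -0.0005, 0.1399] [-0.9766, 0.3948, 0.0241]
```

```bash
python3 -m jog '[[0,0,0.02,-0.12,0.05,0,1],[0,0,0.04,-0.25,0.1,0,1],[0,0,0.06,-0.37,0.15,0,1],[0,0,0.08,-0.49,0.2,0,1],[0,0,0.1,-0.61,0.25,0,1],[0,0,0.12,-0.73,0.3,0,1],[0,0,0.14,-0.85,0.35,0.02,1],[0,0,0.14,-0.977,0.395,0.024,1],[0,0,0.14,-0.977,0.395,0.024,1]]'
python3 - <<'E'
from h import *
p,R,s=tool(); print(p, s['contact_force'],s['ft_torque'])
im=shot('wrist','w_pick1.png')
for c in ('scene','side','wrist'):
  for k in range(2):
    im=optics.get_image(c)
    for l in ('pick','pick_tip'): print(c,l,world(c,l,im=im,n=2))
row([0.715,0.022,0.217],-5.2)
E
```

```text
time_s: 9.5
ee_pos: [0.7202, 0.0171, 0.2538]
ee_rot: [-0.001, 0.74, 0.672, -0.001]
contact_force: [-0.1, 1.4, -0.7]
gripper_width: 0.168
grasp_force: 107.4
[0.72023766 0.01708833 0.25380494] [-0.0600488   1.43714868 -0.72910052] [ 0.02378186  0.01707249 -0.03099548]
scene pick [(0.87, [0.7058, 0.5355, 0.0209], [494.0, 346.0]), (0.6, [0.7168, 0.0203, 0.1632], [281.0, 288.0])]
scene pick_tip [(0.76, [0.712, 0.5176, 0.0194], [487.0, 347.0]), (0.71, [0.2647, 0.3558, 0.0159], [432.0, 200.0])]
scene pick [(0.69, [0.7036, 0.5353, 0.021], [494.0, 345.0]), (0.56, [0.7173, 0.0205, 0.168], [281.0, 287.0])]
scene pick_tip [(0.81, [0.7129, 0.5183, 0.0192], [487.0, 348.0]), (0.59, [0.2619, 0.3564, 0.021], [433.0, 198.0])]
side pick [(0.92, [0.7048, 0.5301, 0.0181], [118.0, 341.0]), (0.84, [0.2444, 0.3597, 0.0156], [332.0, 405.0])]
side pick_tip [(0.71, [0.7168, 0.5215, 0.0189], [118.0, 336.0]), (0.67, [0.6963, 0.026, 0.1689], [277.0, 196.0])]
side pick [(0.92, [0.247, 0.3611, 0.0155], [330.0, 405.0]), (0.71, [0.7047, 0.5327, 0.0186], [117.0, 342.0])]
side pick_tip [(0.65, [0.7208, 0.0205, 0.2731], [270.0, 157.0]), (0.59, [0.7173, 0.5186, 0.0169], [119.0, 336.0])]
wrist pick [(0.75, [0.7184, 0.0221, 0.1675], [322.0, 241.0])]
wrist pick_tip [(0.4, [0.3719, 0.0151, 0.0012], [22.0, 232.0])]
wrist pick [(0.8, [0.7178, 0.0218, 0.1682], [321.0, 241.0])]
wrist pick_tip [(0.66, [0.6468, 0.0263, 0.0906], [241.0, 218.0]), (0.59, [0.6932, 0.0202, 0.1703], [285.0, 248.0])]
ROW [-0.0, -0.0, -0.0001] [0.0008, -0.0104, 0.1017]
```

View pics/w_pick1.png

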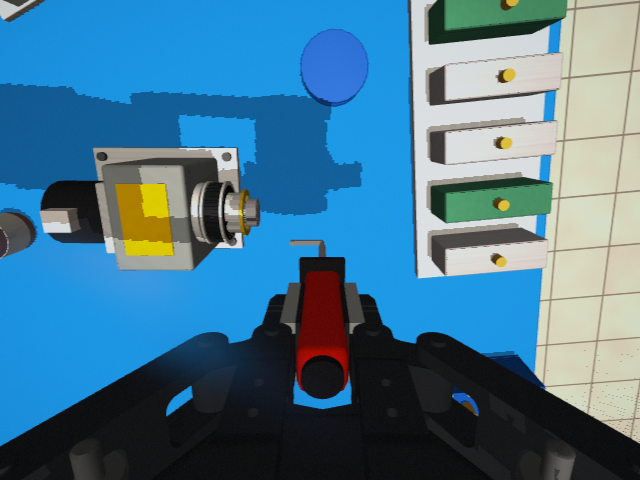

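Foot tip shows at (291,241), shank at (322,243), shaft end at (258,211) and clip at (243,211). The pick sits straight in the grip. I go lower and closer to see the slot.

Run:
```python
from h import *
row([0.697,0.024,0.185],-5.2)
```

```text
ROW [-0.0, -0.0, -0.0001] [0.0017, -0.0557, 0.1817]
```

```bash
python3 -m jog '[[0,0,0,0.002,-0.03,0.1,1],[0,0,0,0.002,-0.055,0.182,1],[0,0,0,0.002,-0.055,0.182,1],[0,0,0,0.002,-0.055,0.182,1]]'
python3 - <<'E'
from h import *
im=shot('wrist','w_close.png'); print(im['intrinsics'][0,0],(-im['R'].T@im['t']).round(4))
c=im['color'][:,:,::-1][150:290,180:345]
cv2.imwrite('pics/w_close_c.png',cv2.resize(c,None,fx=4.2,fy=4.2,interpolation=cv2.INTER_CUBIC))
p,R,s=tool(); print(p,s['contact_force'])
for l in ('shaft_top','pick','pick_tip','clip','clip_window','seat'): print(l,world('wrist',l,im=im,n=1))
E
```

```text
time_s: 10.95
ee_pos: [0.6989, 0.0239, 0.1864]
ee_rot: [0.001, 0.739, 0.674, 0.001]
contact_force: [0.3, 0.1, 1.1]
gripper_width: 0.176
grasp_force: 107.4
360.26322912486125 [0.7039 0.0927 0.3297]
[0.6992859  0.02383381 0.18699851] [0.70141519 0.24361821 0.34947924]
shaft_top [(0.94, [0.6605, 0.0274, 0.0902], [267.0, 239.0])]
pick []
pick_tip [(0.84, [0.6728, 0.0238, 0.0943], [285.0, 244.0])]
clip [(0.62, [0.6523, 0.024, 0.0723], [260.0, 238.0])]
clip_window [(0.91, [0.648, 0.0261, 0.0895], [250.0, 242.0])]
seat [(0.72, [0.6442, 0.0294, 0.077], [247.0, 233.0])]
```

View pics/w_close_c.png

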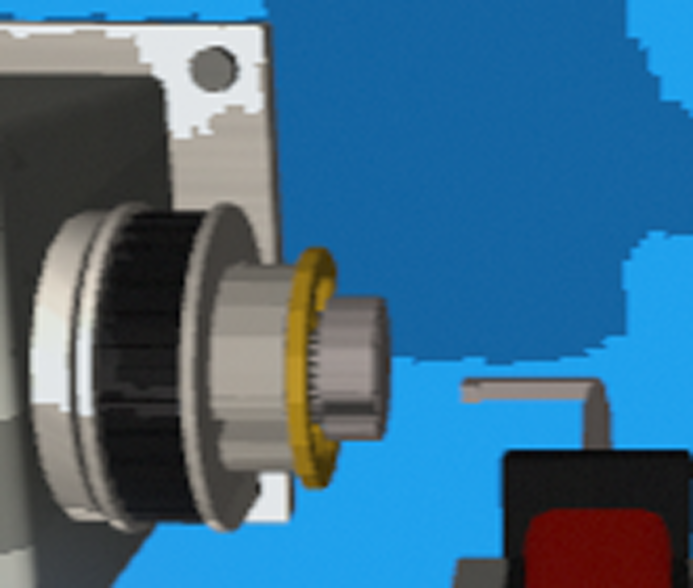

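The close-up shows the shaft end spanning crop rows 297–438, with a dark slot stripe at row ~405 and its continuation on the hub at ~430. The slot is therefore on the -y side. The foot tip is at crop (463,390), parallel to the shaft. I work out the relative offset.

Run:
```python
from h import *
from scipy.optimize import brentq
im=optics.get_image('wrist')
p,R,s=tool(); zt=p[2]-0.0903; print(p,s['contact_force'])
K,Rc,t=im['intrinsics'],im['R'],im['t']; C=-Rc.T@t
def ray(u,v,z):
    d=Rc.T@np.linalg.inv(K)@[u,v,1]; return C+d*(z-C[2])/d[2]
print('cam',C,'tip',ray(290.2,242.9,zt+.0015), 'shank corner',ray(180+600/4.2,242.5,zt))
ang=np.radians(np.arange(0,360,1)); a=np.array([np.cos(np.radians(-5.2)),np.sin(np.radians(-5.2)),0]); n=np.array([-a[1],a[0],0])
def circ(xs,ys,rad=.0125,z=.075): return [np.array([xs,ys,z])+rad*(np.sin(k)*n+np.cos(k)*np.array([0,0,1])) for k in ang]
def f(ys,x=0.66): 
    q=np.array([proj(im,X) for X in circ(x,ys)]); return q[:,1].min(),q[:,1].max(),q[:,0].max()
ys=brentq(lambda y:sum(f(y)[:2])/2-(220.9+254.2)/2,0,.06)
print('axis y at x=.66',ys,f(ys))
xs=brentq(lambda x:f(ys,x)[2]-272.6,.62,.70); print('end face x',xs)
ys=brentq(lambda y:sum(f(y,xs-.005)[:2])/2-(220.9+254.2)/2,0,.06); print('axis y there',ys,f(ys,xs-.005))
# clip outer silhouettes
for k in range(-40,41,4):
    k=np.radians(k); X=np.array([xs-.0045,ys,.075])+.0125*(np.sin(k)*n+np.cos(k)*np.array([0,0,1])); q=proj(im,X)
    print(round(np.degrees(k)),((q-[180,150])*4.2).round(),round(12.5*np.sin(k),1))
```

```text
[0.69763999 0.0241183  0.18554814] [-0.19220157  0.47541708 -0.60464271]
cam [0.70306286 0.092913   0.3291271 ] tip [0.67573769 0.0253925  0.09674814] shank corner [0.69762532 0.02322327 0.09524814]
axis y at x=.66 0.024388548900600295 (np.float64(220.48127549326063), np.float64(254.61872450674244), np.float64(273.7615296191439))
end face x 0.6591014919261722
axis y there 0.024927780185052244 (np.float64(220.48078447363017), np.float64(254.61921552637293), np.float64(266.04604965464466))
-40 [347. 428.] -8.0
-36 [346. 425.] -7.3
-32 [345. 422.] -6.6
-28 [345. 419.] -5.9
-24 [344. 415.] -5.1
-20 [344. 411.] -4.3
-16 [343. 407.] -3.4
-12 [343. 402.] -2.6
-8 [342. 398.] -1.7
-4 [342. 393.] -0.9
0 [342. 388.] 0.0
4 [342. 383.] 0.9
8 [341. 378.] 1.7
12 [341. 373.] 2.6
16 [341. 367.] 3.4
20 [341. 362.] 4.3
24 [341. 357.] 5.1
28 [341. 352.] 5.9
32 [342. 347.] 6.6
36 [342. 342.] 7.3
40 [342. 337.] 8.0
```

Run:
```python
import cv2
c=cv2.imread('pics/w_close.png').astype(int).sum(2)//3
print('u',list(range(258,273,2)))
for v in range(219,258): print(v,round((v+.5-150)*4.2),c[v,230:248:4],c[v,258:273:2])
```

```text
u [258, 260, 262, 264, 266, 268, 270, 272]
219 292 [ 63 126 126 126 126] [84 91 95 95 94 95 95 94]
220 296 [ 64 127 126 127 126] [82 84 85 85 84 84 85 94]
221 300 [ 63 127 126 125 126] [86 85 85 86 86 86 66 88]
222 304 [ 71 131 131 130 125] [91 90 90 90 92 92 67 88]
223 309 [ 74 144 143 144 143] [96 97 95 98 97 96 58 84]
224 313 [ 88 144 144 143 143] [111 111 111 112 111 111  65  84]
225 317 [102 144 144 144 144] [113 114 114 114 114 114  57  77]
226 321 [102 144 144 144 143] [111 112 111 112 111 104  67  68]
227 326 [101 143 143 144 144] [117 116 116 117 116 109  64  68]
228 330 [116 143 143 142 143] [126 126 127 126 127 117  70  69]
229 334 [116 144 144 143 143] [131 131 131 131 130 112  71  68]
230 338 [133 158 158 158 158] [127 129 129 130 128 110  72  60]
231 342 [136 163 164 165 164] [129 128 127 128 127 102  74  61]
232 346 [136 164 164 164 164] [134 134 133 134 134 106  64  62]
233 351 [137 163 165 164 164] [148 148 148 148 149 123  65  61]
234 355 [136 163 165 165 164] [153 152 153 153 153 128  66  59]
235 359 [137 164 164 164 164] [152 153 153 153 153 129  67  54]
236 363 [
[... 674 characters left out ...]
 86]
247 410 [ 99 138 139 138 138] [53 52 53 55 52 52 69 86]
248 414 [ 86 138 138 138 138] [ 62  64  64  63  64  58  60 103]
249 418 [ 84 138 137 139 138] [102 102 102 102 102 102  73 104]
250 422 [ 62 115 121 121 121] [103 103 102 103 104 103  68 121]
251 426 [ 61 117 118 116 118] [121 122 121 121 121 120  56 125]
252 430 [ 61 116 116 116 116] [120 122 121 121 115 115  64 125]
253 435 [ 62 115 116 116 115] [ 94  94  94  94  94 101  64 137]
254 439 [ 62 115 116 115 114] [ 83  82  85  87  87  87  84 143]
255 443 [ 62 132 132 125 126] [ 79  67 143 141 142 141 143 141]
256 447 [ 62 139 137 138 138] [ 79  67 143 142 142 144 142 141]
257 452 [ 64 139 138 138 138] [ 66  82 142 141 142 142 142 142]
```

The stripe's edges at rows 391–416 match a 5 mm slot centred about 13.5° to -y, so 2.7 mm off the top. The foot is about 2.7 mm to +y of the axis. I move the foot over the slot, still about 6 mm above the shaft, and look from there.

```bash
python3 -m jog '[[0,0,0,-0.0138,-0.02,0,1],[0,0,0,-0.0138,-0.04,0,1],[0,0,0,-0.0138,-0.0525,0,1],[0,0,0,-0.0138,-0.0525,0,1],[0,0,0,-0.0138,-0.0525,0,1],[0,0,0,-0.0138,-0.0525,0,1]]'
python3 - <<'E'
from h import *
im=shot('wrist','w_over.png'); print((-im['R'].T@im['t']).round(4)); p,R,s=tool(); print(p,s['contact_force'])
c=im['color'][:,:,::-1][190:290,230:350]
cv2.imwrite('pics/w_over_c.png',cv2.resize(c,None,fx=6,fy=6,interpolation=cv2.INTER_CUBIC))
E
```

```text
time_s: 12.1
ee_pos: [0.6761, 0.0206, 0.1849]
ee_rot: [0.0, 0.739, 0.674, 0.0]
contact_force: [0.4, -0.9, -0.5]
gripper_width: 0.171
grasp_force: 107.4
[0.6816 0.0894 0.3283]
[0.67611505 0.02056991 0.18487205] [-0.88448829 -0.01803324 -0.5494117 ]
```

View pics/w_over_c.png

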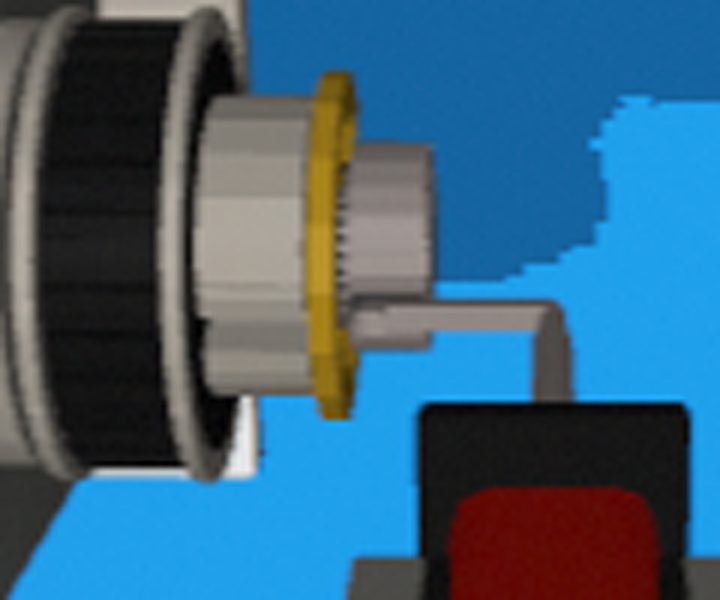

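Shaft now spans crop rows 145–350, the foot tip is at (352,318) and the end rim's right edge is at about (435). I recompute the relative position with this picture's own pose.

```bash
cat > m.py <<'E'
from h import *
from scipy.optimize import least_squares
def rel(im,tip,vlo,vhi,urim,zt,yaw=-5.2):
    K,Rc,t=im['intrinsics'],im['R'],im['t']; C=-Rc.T@t
    d=Rc.T@np.linalg.inv(K)@[tip[0],tip[1],1]; T=C+d*(zt+.0015-C[2])/d[2]
    y=np.radians(yaw); a=np.array([np.cos(y),np.sin(y),0]); n=np.array([-a[1],a[0],0]); k=np.radians(np.arange(360))
    def f(p):
        E=np.array([p[0],p[1],.075])
        q=np.array([proj(im,E-.004*a+.0125*(np.sin(j)*n+np.cos(j)*np.array([0,0,1]))) for j in k])
        e=np.array([proj(im,E+.0125*(np.sin(j)*n+np.cos(j)*np.array([0,0,1]))) for j in k])
        return [q[:,1].min()+q[:,1].max()-vlo-vhi, e[:,0].max()-urim]
    s=least_squares(f,[.66,.025],x_scale=.001); E=np.array([*s.x,.075])
    print('end centre',E.round(4),'tip',T.round(4),'drive x of tip',round(86.5+1000*(T-E)@a,2),'lateral',round(1000*(T-E)@n,2),s.fun.round(2))
E
python3 - <<'E'
from m import *
im=optics.get_image('wrist'); p,R,s=tool(); print(p,(-im['R'].T@im['t']).round(4))
for dz in (0,.001): rel(im,(288.7,242.7),214.2,248.5,230+436/6,p[2]-.0903+dz)
E
```

```text
[0.6760839  0.02054927 0.18489711] [0.6815 0.0894 0.3282]
end centre [0.6608 0.0238 0.075 ] tip [0.6529 0.0222 0.0961] drive x of tip 78.83 lateral -2.28 [-0. -0.]
end centre [0.6608 0.0238 0.075 ] tip [0.6531 0.0225 0.0971] drive x of tip 78.93 lateral -1.99 [-0. -0.]
```

```bash
python3 -m jog '[[0,0,0,-0.001,0.0025,0,1],[0,0,0,-0.001,0.0025,0.003,1],[0,0,0,-0.001,0.0025,0.006,1],[0,0,0,-0.001,0.0025,0.009,1],[0,0,0,-0.001,0.0025,0.011,1],[0,0,0,-0.001,0.0025,0.011,1]]'
python3 -m jog '[[0,0,0,0,0,0.001,1],[0,0,0,0,0,0.002,1],[0,0,0,0,0,0.002,1]]'
python3 -m jog '[[0,0,0,0,0,0.001,1],[0,0,0,0,0,0.002,1],[0,0,0,0,0,0.002,1]]'
```

```text
time_s: 12.95
ee_pos: [0.6768, 0.0201, 0.1804]
ee_rot: [-0.0, 0.739, 0.674, -0.0]
contact_force: [0.4, -0.5, -0.2]
gripper_width: 0.168
grasp_force: 107.4
time_s: 13.32
ee_pos: [0.6768, 0.0201, 0.1797]
ee_rot: [-0.0, 0.739, 0.674, -0.0]
contact_force: [-0.6, -0.6, -1.1]
gripper_width: 0.168
grasp_force: 107.4
time_s: 13.7
ee_pos: [0.6769, 0.0201, 0.179]
ee_rot: [0.0, 0.739, 0.674, 0.0]
contact_force: [0.4, -0.0, 0.0]
gripper_width: 0.171
grasp_force: 107.4
```

```bash
for i in 1 2 3; do python3 -m jog '[[0,0,0,0,0,0.001,1],[0,0,0,0,0,0.001,1],[0,0,0,0,0,0.001,1]]' | egrep 'pos|contact'; done
```

```text
ee_pos: [0.6769, 0.0201, 0.1787]
contact_force: [0.0, -0.2, 1.0]
ee_pos: [0.6768, 0.0199, 0.1778]
contact_force: [-0.1, -0.5, -0.7]
ee_pos: [0.6768, 0.0199, 0.1776]
contact_force: [-0.7, -1.2, -1.5]
```

```bash
for i in 1 2 3; do python3 -m jog '[[0,0,0,0,0,0.001,1],[0,0,0,0,0,0.001,1],[0,0,0,0,0,0.001,1],[0,0,0,0,0,0.001,1]]' | egrep 'pos|contact'; done
```

```text
ee_pos: [0.6768, 0.02, 0.1773]
contact_force: [0.6, -0.8, -0.1]
ee_pos: [0.6769, 0.02, 0.1769]
contact_force: [-0.2, -0.7, -0.4]
ee_pos: [0.6769, 0.0201, 0.1765]
contact_force: [-0.1, -1.1, 1.1]
```

```bash
for i in 1 2 3; do python3 -m jog '[[0,0,0,0,0,0.001,1],[0,0,0,0,0,0.001,1],[0,0,0,0,0,0.001,1],[0,0,0,0,0,0.001,1]]' | egrep 'pos|contact'; done
```

```text
ee_pos: [0.6769, 0.0201, 0.1763]
contact_force: [-0.5, -1.6, 1.5]
ee_pos: [0.677, 0.0201, 0.176]
contact_force: [-0.9, -2.1, 4.9]
ee_pos: [0.6771, 0.02, 0.1759]
contact_force: [-1.4, -1.2, 6.0]
```

```bash
python3 -m jog '[[0,0,0,0,0,-0.003,1],[0,0,0,0,0,-0.003,1],[0,0,0,0,0,-0.003,1]]' | egrep 'pos|contact'; for i in 1 2 3 4; do python3 -m jog '[[0,0,0,0.0013,0,0,1],[0,0,0,0.0013,0,0,1],[0,0,0,0.0013,0,0,1]]' | egrep 'pos|contact'; done
```

```text
ee_pos: [0.6769, 0.02, 0.1762]
contact_force: [1.1, -1.6, 1.5]
ee_pos: [0.6769, 0.0204, 0.1763]
contact_force: [0.7, -2.6, 1.3]
ee_pos: [0.6769, 0.0207, 0.1764]
contact_force: [-0.8, -3.9, 0.2]
ee_pos: [0.6769, 0.0212, 0.1764]
contact_force: [0.3, -5.0, -0.7]
ee_pos: [0.6769, 0.0214, 0.1764]
contact_force: [1.3, -6.9, -0.3]
```

Sideways force with no vertical load means the foot is in the slot against its +y wall. I centre it and slide in stepwise.

```bash
python3 -m jog '[[0,0,0,-0.0075,0,-0.0005,1],[0,0,0,-0.0075,0,-0.0005,1],[0,0,0,-0.0075,0,-0.0005,1],[0,0,0,-0.0075,0,-0.0005,1]]' | egrep 'pos|contact'; for i in 1 2 3 ; do python3 -m jog '[[0,0,0,0,-0.0025,0,1],[0,0,0,0,-0.005,0,1],[0,0,0,0,-0.005,0,1]]' | egrep 'pos|contact'; done
```

```text
ee_pos: [0.6766, 0.0199, 0.1766]
contact_force: [0.4, -2.0, -1.3]
ee_pos: [0.6744, 0.0197, 0.1766]
contact_force: [-0.3, 0.4, -1.5]
ee_pos: [0.6726, 0.0196, 0.1767]
contact_force: [-0.3, 0.2, -0.9]
ee_pos: [0.6707, 0.0197, 0.1767]
contact_force: [0.6, 0.2, -0.9]
```

```bash
for i in 1 2 ; do python3 -m jog '[[0,0,0,0,-0.0025,0,1],[0,0,0,0,-0.005,0,1],[0,0,0,0,-0.005,0,1]]' | egrep 'pos|contact'; done
python3 - <<'E'
from m import *
im=shot('wrist','w_in.png'); c=im['color'][:,:,::-1][190:290,230:350]
cv2.imwrite('pics/w_in_c.png',cv2.resize(c,None,fx=6,fy=6,interpolation=cv2.INTER_CUBIC))
E
```

```text
ee_pos: [0.6689, 0.0199, 0.1768]
contact_force: [0.2, 1.0, -0.8]
ee_pos: [0.6666, 0.02, 0.1767]
contact_force: [0.1, -0.7, -1.2]
```

View pics/w_in_c.png

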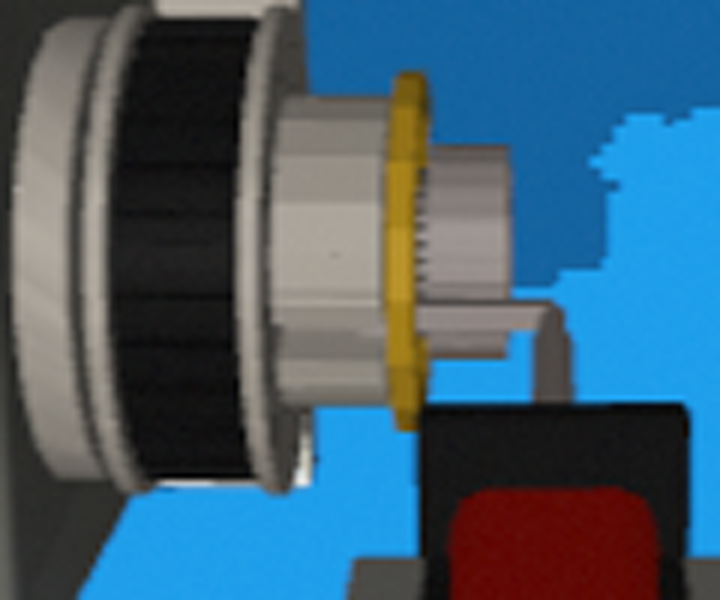

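The foot lies in the slot under the clip, with the shank at crop column 533–570 about 2 mm clear of the shaft end (512). Now I pull straight up and follow on.

```bash
python3 -m jog '[[0,0,0,0,0,-0.005,1],[0,0,0,0,0,-0.009,1],[0,0,0,0,0,-0.013,1],[0,0,0,0,0,-0.02,1],[0,0,0,0,0,-0.03,1],[0,0,0,0,0,-0.045,1],[0,0,0,0,0,-0.065,1],[0,0,0,0,0,-0.09,1],[0,0,0,0,0,-0.12,1],[0,0,0,0,0,-0.12,1]]'
python3 - <<'E'
from m import *
p,R,s=tool();print(p)
for c in ('wrist','scene','side'):
    im=shot(c,c+'_off.png')
    print(c,world(c,'clip',im=im,n=2),world(c,'seat',im=im,n=1))
E
```

```text
time_s: 23.38
ee_pos: [0.6679, 0.0199, 0.227]
ee_rot: [0.002, 0.739, 0.674, 0.001]
contact_force: [-0.2, -0.2, -1.5]
gripper_width: 0.173
grasp_force: 109.5
[0.66789979 0.01986958 0.22695926]
wrist [(0.6, [0.6557, 0.0177, 0.1251], [306.0, 241.0])] []
scene [(0.63, [0.6452, 0.0157, 0.1186], [287.0, 272.0]), (0.6, [0.6481, 0.0314, 0.1294], [293.0, 272.0])] [(0.92, [0.6489, 0.0302, 0.0742], [293.0, 284.0])]
side [(0.55, [0.6502, 0.0214, 0.1213], [292.0, 217.0])] [(0.94, [0.6497, 0.0252, 0.0763], [291.0, 232.0])]
```

The clip hangs on the hook near (0.652,0.018,0.122). I raise it and carry it to the dish gently.

```bash
python3 -m jog '[[0,0,0,0,0,-0.03,1],[0,0,0,0,0,-0.07,1],[0,0,0,0,0,-0.12,1],[0,0,0,0,0,-0.12,1]]'
python3 - <<'E'
from m import *
row([0.431,-0.311,0.27],-5.2)
E
```

```text
time_s: 24.32
ee_pos: [0.6685, 0.0199, 0.2761]
ee_rot: [0.003, 0.739, 0.674, 0.002]
contact_force: [0.3, -0.3, -0.5]
gripper_width: 0.175
grasp_force: 109.5
ROW [0.0021, 0.0001, -0.0] [-0.8777, -0.5163, 0.0122]
```

```bash
python3 -m jog '[[0,0,0,-0.02,-0.01,0,1],[0,0,0,-0.06,-0.035,0,1],[0,0,0,-0.12,-0.07,0,1],[0,0,0,-0.18,-0.105,0,1],[0,0,0,-0.24,-0.14,0,1],[0,0,0,-0.3,-0.175,0,1],[0,0,0,-0.36,-0.21,0,1],[0,0,0,-0.42,-0.245,0,1],[0,0,0,-0.47,-0.275,0,1],[0,0,0,-0.5,-0.29,0,1]]' | egrep 'time|pos'
python3 -m jog '[[0,0,0,-0.04,-0.024,0,1],[0,0,0,-0.1,-0.06,0,1],[0,0,0,-0.16,-0.095,0,1],[0,0,0,-0.22,-0.13,0,1],[0,0,0,-0.28,-0.165,0,1],[0,0,0,-0.32,-0.19,0,1],[0,0,0,-0.35,-0.21,0,1],[0,0,0,-0.37,-0.223,0,1],[0,0,0,-0.377,-0.226,0,1]]' | egrep 'time|pos'
python3 - <<'E'
from m import *
for c in ('wrist','scene','wrist'):
    im=optics.get_image(c)
    print(c,world(c,'clip',im=im,n=2),world(c,'dish',im=im,n=2))
row([0.431,-0.311,0.27],-5.2)
E
```

```text
time_s: 25.58
ee_pos: [0.5312, -0.1698, 0.2722]
time_s: 26.7
ee_pos: [0.4292, -0.3107, 0.2727]
wrist [(0.6, [0.4132, -0.3183, 0.1675], [302.0, 248.0])] [(0.76, [0.4182, -0.3117, 0.0045], [313.0, 199.0])]
scene [(0.53, [0.4103, -0.3058, 0.1652], [186.0, 173.0]), (0.47, [0.6766, 0.3409, 0.0003], [414.0, 327.0])] [(0.87, [0.4236, -0.3102, -0.0006], [194.0, 215.0]), (0.23, [0.4065, -0.3068, 0.1829], [185.0, 167.0])]
wrist [(0.7, [0.4132, -0.3175, 0.1669], [302.0, 247.0])] [(0.91, [0.4196, -0.3103, 0.0058], [314.0, 199.0])]
ROW [0.0, -0.0, 0.0001] [-0.0016, 0.0037, 0.0068]
```

```bash
python3 -m jog '[[0,0,0,0,0,0.04,1],[0,0,0,0,0,0.1,1],[0,0,0,0,0,0.16,1],[0,0,0,0,0,0.22,1],[0,0,0,0,0,0.27,1],[0,0,0,0,0,0.31,1],[0,0,0,0,0,0.33,1],[0,0,0,0,0,0.345,1],[0,0,0,0,0,0.36,1],[0,0,0,0,0,0.375,1]]'
python3 -m jog '[[0,0,0,0,0,0.012,1],[0,0,0,0,0,0.024,1],[0,0,0,0,0,0.024,1]]'
python3 - <<'E'
from m import *
for c in ('wrist','scene','wrist'):
    im=optics.get_image(c)
    print(c,world(c,'clip',im=im,n=2),world(c,'pick_tip',im=im,n=2))
E
```

```text
time_s: 28.4
ee_pos: [0.4296, -0.3108, 0.1228]
ee_rot: [0.0, 0.739, 0.674, -0.0]
contact_force: [-0.5, 0.2, -0.6]
gripper_width: 0.167
grasp_force: 109.5
time_s: 28.78
ee_pos: [0.4292, -0.3104, 0.1128]
ee_rot: [-0.0, 0.739, 0.674, -0.0]
contact_force: [-0.3, -0.6, -0.6]
gripper_width: 0.173
grasp_force: 109.5
wrist [(0.66, [0.4214, -0.2774, 0.0243], [307.0, 195.0])] [(0.68, [0.4046, -0.3079, 0.0234], [287.0, 241.0])]
scene [(0.21, [0.4063, -0.3083, 0.0218], [195.0, 206.0])] [(0.86, [0.7138, 0.5188, 0.0189], [487.0, 348.0]), (0.72, [0.7193, -0.1763, 0.0041], [210.0, 310.0])]
wrist [(0.67, [0.4189, -0.2753, 0.0278], [302.0, 192.0])] [(0.7, [0.4016, -0.3121, 0.0217], [283.0, 246.0]), (0.63, [0.4209, -0.2765, 0.027], [305.0, 193.0])]
```

I have used my 10 views, so I check the clip's place numerically by its brass colour.

```bash
cat > g.py <<'E'
from m import *
def gold(c,z=.006):
    im=optics.get_image(c); a=im['color'].astype(int); R_,G,B=a[...,0],a[...,1],a[...,2]
    m=(R_>60)&(R_-B>0.5*R_)&(G>0.55*R_)&(G<0.9*R_)
    q=proj(im,[.421,-.3107,.006]); v,u=np.nonzero(m); k=np.hypot(u-q[0],v-q[1])<(110 if c=='wrist' else 30); u,v=u[k],v[k]
    C=-im['R'].T@im['t']; 
    def ray(x,y):
        d=im['R'].T@np.linalg.inv(im['intrinsics'])@[x,y,1]; return (C+d*(z-C[2])/d[2]).round(4)
    print(c,len(u),'centre px dish',q.round())
    if len(u):
        print([int(w) for w in (u.min(),u.max(),v.min(),v.max())],ray(u.mean(),v.mean())); return im,u,v
E
python3 - <<'E'
from g import *
o=gold('scene'); im,u,v=gold('wrist')
H=np.zeros((480,640),int); H[v,u]=1
for y in range(v.min(),v.max()+1,2): print(y,''.join('#' if H[y,x] else '.' for x in range(u.min(),u.max()+1,1)))
E
```

```text
scene 0 centre px dish [194. 213.]
wrist 323 centre px dish [312. 236.]
[297, 303, 155, 220] [ 0.4171 -0.2735  0.006 ]
155 ..####.
157 .######
159 .######
161 .######
163 #######
165 .######
167 .######
169 .######
171 .######
173 .######
175 .######
177 .######
179 .######
181 .######
183 ...####
185 ...####
187 ...####
189 ...####
191 ...####
193 ...####
195 ...####
197 ...####
199 ...####
201 ...###.
203 ...###.
205 ..####.
207 ..####.
209 ..####.
211 ..####.
213 .#####.
215 .#####.
217 .#####.
219 .#####.
```

The clip reads as an edge-on strip, wrist rows 155–220, columns 297–303. It stands in the dish beside the foot, about 34 mm from the dish centre. I withdraw the foot along its axis, away from the clip, then lift.

```bash
python3 -m jog '[[0,0,0,0,0.02,0,1],[0,0,0,0,0.04,0,1],[0,0,0,0,0.06,0,1],[0,0,0,0,0.075,0,1],[0,0,0,0,0.075,0,1]]' | egrep 'time|pos|contact'
python3 - <<'E'
from g import *
gold('wrist',.02)
im=optics.get_image('wrist'); print(world('wrist','clip',im=im,n=2),world('wrist','pick_tip',im=im,n=1))
E
```

```text
time_s: 29.95
ee_pos: [0.4598, -0.3133, 0.1131]
contact_force: [-0.1, 0.1, -0.3]
wrist 554 centre px dish [269. 236.]
[245, 259, 155, 221] [ 0.4176 -0.2716  0.02  ]
[(0.65, [0.4202, -0.2785, 0.0276], [258.0, 197.0])] [(0.83, [0.4323, -0.3123, 0.024], [283.0, 244.0])]
```

```bash
python3 -m jog '[[0,0,0,0,0,-0.05,1],[0,0,0,0,0,-0.15,1],[0,0,0,0,0,-0.27,1],[0,0,0,0,0,-0.39,1],[0,0,0,0,0,-0.43,1],[0,0,0,0,0,-0.43,1],[0,0,0,0,0,-0.43,1]]' | egrep 'time|pos|contact'
python3 - <<'E'
from g import *
o=gold('wrist',.02)
for c in ('wrist','scene','wrist'):
    im=optics.get_image(c); print(world(c,'clip',im=im,n=3))
if o:
    im,u,v=o; H=np.zeros((480,640),int); H[v,u]=1
    for y in range(v.min(),v.max()+1,1): print(y,''.join('#' if H[y,x] else '.' for x in range(u.min(),u.max()+1,1)))
E
```

```text
time_s: 31.02
ee_pos: [0.4584, -0.3126, 0.2839]
contact_force: [0.0, -0.1, -1.0]
wrist 134 centre px dish [291. 198.]
[281, 285, 149, 186] [ 0.4177 -0.2717  0.02  ]
[(0.64, [0.4173, -0.2763, 0.0237], [283.0, 170.0]), (0.44, [0.721, -0.1784, 0.0008], [557.0, 50.0])]
[(0.52, [0.4154, -0.2729, 0.0229], [206.0, 210.0]), (0.21, [0.7393, 0.1508, -0.0054], [335.0, 339.0])]
[(0.73, [0.4556, -0.3109, 0.3023], [315.0, 317.0]), (0.54, [0.4154, -0.278, 0.0254], [281.0, 172.0])]
149 .###.
150 #####
151 #####
152 #####
153 #####
154 #####
155 #####
156 #####
157 #####
158 #####
159 #####
160 #####
161 #####
162 .####
163 .####
164 ...##
165 ...##
166 ...##
167 ...##
168 ...##
169 ...##
170 ...##
171 ...##
172 ...##
173 ...##
174 ..###
175 ...##
176 ..###
177 .####
178 .####
179 .####
180 .####
181 .####
182 .####
183 .###.
184 .###.
185 .###.
186 ..##.
```

The clip stays put in the dish at about (0.417,-0.276,0.024), meeting the position and height limits. Now I return the pick to the rack.

```bash
python3 -m jog '[[0,0,0,0.05,0,0,1],[0,0,0,0.15,0,0,1],[0,0,0,0.27,0,0,1],[0,0,0,0.39,0,0,1],[0,0,0,0.51,0,0,1],[0,0,0,0.63,0,0,1],[0,0,0,0.75,0,0,1],[0,0,0,0.87,0,0,1],[0,0,0,0.95,0,0,1],[0,0,0,0.97,0,0,1]]' | egrep 'time|pos|contact'
python3 - <<'E'
from h import *
row([0.438,0.3352,0.285],19.9)
E
```

```text
time_s: 32.62
ee_pos: [0.4935, 0.0758, 0.2852]
contact_force: [-0.8, -0.2, -1.5]
ROW [-0.0001, -0.0001, -0.1383] [0.634, -0.1946, 0.0008]
```

```bash
python3 -m jog '[[0,0,-0.02,0.08,-0.025,0,1],[0,0,-0.04,0.18,-0.055,0,1],[0,0,-0.07,0.3,-0.09,0,1],[0,0,-0.1,0.42,-0.13,0,1],[0,0,-0.13,0.54,-0.165,0,1],[0,0,-0.138,0.61,-0.187,0,1],[0,0,-0.138,0.634,-0.195,0,1],[0,0,-0.138,0.634,-0.195,0,1],[0,0,-0.138,0.634,-0.195,0,1]]' | egrep 'time|pos|contact'
python3 - <<'E'
from h import *
p,R,s=tool(); print(p)
im=optics.get_image('wrist')
for l in ('pick','pick_tip','scriber','driver','rack'): print(l,world('wrist',l,im=im,n=2))
row([0.438,0.3352,0.1175],19.9)
E
```

```text
time_s: 33.75
ee_pos: [0.4402, 0.3315, 0.2851]
contact_force: [0.1, -1.2, -0.9]
[0.4401924  0.33146141 0.2850648 ]
pick [(0.85, [0.2444, 0.3568, 0.0205], [159.0, 116.0]), (0.79, [0.4395, 0.3312, 0.1967], [323.0, 243.0])]
pick_tip [(0.93, [0.4122, 0.3244, 0.1938], [281.0, 238.0]), (0.8, [0.2653, 0.3516, 0.0174], [178.0, 127.0])]
scriber [(0.93, [0.4172, 0.3901, 0.0311], [321.0, 142.0])]
driver [(0.57, [0.4558, 0.2817, 0.0258], [322.0, 243.0])]
rack [(0.58, [0.4349, 0.335, -0.0], [320.0, 191.0])]
ROW [0.0, 0.0, -0.0018] [0.0088, -0.0025, 0.4192]
```

```bash
python3 -m jog '[[0,0,-0.002,0.009,-0.0025,0.05,1],[0,0,-0.002,0.009,-0.0025,0.12,1],[0,0,-0.002,0.009,-0.0025,0.18,1],[0,0,-0.002,0.009,-0.0025,0.21,1],[0,0,-0.002,0.009,-0.0025,0.23,1],[0,0,-0.002,0.009,-0.0025,0.25,1],[0,0,-0.002,0.009,-0.0025,0.25,1]]' | egrep 'time|pos|contact'
python3 -c "
from h import *
row([0.438,0.3352,0.1175],19.9)"
```

```text
time_s: 34.92
ee_pos: [0.4377, 0.3358, 0.185]
contact_force: [-0.2, -0.4, -0.2]
ROW [-0.0001, 0.0, 0.0005] [-0.0017, 0.0003, 0.1686]
```

```bash
python3 -m jog '[[0,0,0,-0.001,0,0.03,1],[0,0,0,-0.001,0,0.06,1],[0,0,0,-0.001,0,0.09,1],[0,0,0,-0.001,0,0.12,1],[0,0,0,-0.001,0,0.145,1],[0,0,0,-0.001,0,0.16,1],[0,0,0,-0.001,0,0.165,1],[0,0,0,-0.001,0,0.166,1]]' | egrep 'time|pos|contact'
python3 -m jog '[[0,0,0,0,0,0.0015,1],[0,0,0,0,0,0.0015,1],[0,0,0,0,0,0.0015,1]]' | egrep 'time|pos|contact'
```

```text
time_s: 35.92
ee_pos: [0.438, 0.3355, 0.1188]
contact_force: [-0.4, -0.2, -0.9]
time_s: 36.3
ee_pos: [0.438, 0.3355, 0.1183]
contact_force: [-0.8, -1.2, -0.1]
```

```bash
python3 -m jog '[[0,0,0,0,0,0.0015,0.5],[0,0,0,0,0,0.0015,0.2],[0,0,0,0,0,0.0015,-0.2],[0,0,0,0,0,0.0015,-0.2],[0,0,0,0,0,0.0015,-0.2],[0,0,0,0,0,0.0015,-0.2],[0,0,0,0,0,0.0015,-0.2]]' | egrep 'time|pos|contact|width'
python3 -m jog '[[0,0,0,0,0,-0.05,-0.2],[0,0,0,0,0,-0.12,-0.2],[0,0,0,0,0,-0.25,-0.2],[0,0,0,0,0,-0.35,-0.2],[0,0,0,0,0,-0.4,-0.2],[0,0,0,0,0,-0.4,-0.2],[0,0,0,0,0,-0.4,-0.2]]' | egrep 'time|pos|contact|width'
python3 - <<'E'
from g import *
for c in ('wrist','side','scene','wrist'):
    im=optics.get_image(c); print(c)
    for l in ('pick','pick_grip','scriber','driver','clip'): print(l,world(c,l,im=im,n=3))
im=optics.get_image('wrist'); a=im['color'].astype(int)
q=proj(im,[.438,.3352,.167]); q0=proj(im,[.438,.3352,.099]); m=(a[...,0]>50)&(a[...,0]>2*a[...,1])&(a[...,0]>2*a[...,2]); v,u=np.nonzero(m)
k=np.hypot(u-q[0],v-q[1])<50; print('red',u[k].min(),u[k].max(),v[k].min(),v[k].max(),'expected top/bottom',q,q0)
E
```

```text
time_s: 37.17
ee_pos: [0.4379, 0.3354, 0.1175]
contact_force: [-0.1, 0.4, 0.1]
gripper_width: 0.606
time_s: 38.05
ee_pos: [0.4371, 0.3351, 0.2764]
contact_force: [0.1, -0.0, -0.1]
gripper_width: 0.599
wrist
pick [(0.92, [0.2459, 0.3556, 0.0184], [161.0, 120.0]), (0.74, [0.7067, 0.5358, 0.0179], [631.0, 108.0]), (0.6, [0.4387, 0.3361, 0.0259], [325.0, 200.0])]
pick_grip [(0.95, [0.6204, 0.4721, 0.014], [526.0, 138.0]), (0.89, [0.4351, 0.3342, 0.1344], [321.0, 224.0]), (0.57, [0.2128, 0.2583, 0.0134], [115.0, 195.0])]
scriber [(0.94, [0.414, 0.3894, 0.0293], [321.0, 146.0])]
driver [(0.94, [0.4579, 0.2812, 0.0269], [325.0, 251.0]), (0.22, [0.4154, 0.3897, 0.0292], [322.0, 146.0])]
clip []
side
pick [(0.8, [0.4404, 0.336, 0.0296], [267.0, 345.0]), (0.61, [0.2455, 0.3573, 0.017], [332.0, 403.0]), (0.58, [0.7058, 0.5328, 0.0204], [116.0, 341.0])]
pick_grip [(0.94, [0.6202, 0.4776, 0.0155], [162.0, 347.0]), (0.69, [0.4379, 0.334, 0.1347], [267.0, 309.0]), (0.65, [0.4136, -0.2704, 0.0133], [421.0, 238.0])]
scriber [(0.69, [0.4246, -0.3121, 0.0062], [425.0, 232.0]), (0.56, [0.4156, 0.3281, 0
[... 518 characters left out ...]
(0.46, [0.7191, -0.1758, 0.004], [210.0, 310.0])]
driver [(0.23, [0.573, 0.0348, 0.0008], [302.0, 276.0])]
clip [(0.49, [0.416, -0.2717, 0.0226], [206.0, 210.0])]
wrist
pick [(0.97, [0.2464, 0.3554, 0.0173], [161.0, 121.0]), (0.86, [0.7074, 0.537, 0.0172], [629.0, 108.0]), (0.77, [0.434, 0.3342, 0.0258], [320.0, 200.0])]
pick_grip [(0.7, [0.4353, 0.3342, 0.1365], [320.0, 225.0]), (0.68, [0.6178, 0.4711, 0.011], [520.0, 139.0]), (0.59, [0.2129, 0.2571, 0.0107], [115.0, 195.0])]
scriber [(0.64, [0.4117, 0.3895, 0.0308], [317.0, 145.0])]
driver [(0.96, [0.451, 0.2777, 0.028], [317.0, 252.0])]
clip []
red 312 333 207 243 expected top/bottom [323.65327957 234.54549301] [323.40283808 214.8084255 ]
```

The pick hangs upright in the middle slot, at height ~0.027 with its grip at 0.134. The clip is in the dish, and the robot touches nothing.

```bash
python3 -c "
from bench import r
print(r.close_job())"
```

```text
the job is handed in; nothing more can be done
None
```

I handed the job in at about 38 s: the clip is off the shaft and in the dish, standing on edge about 35 mm from its centre, and the pick is back in the rack's middle slot. The hand-in printed no verdict, and I checked the clip and pick positions by camera only.

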